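Pull-test three brake shoes, fit the one that grips and prove it

TASK

One of the three brake shoes still grips; the linings of the other two are glazed and slip. Draw each shoe about 60 mm along the steel test plate, sliding under its own weight without pressing it down or lifting it, to feel which drags hardest; only then lift that one and seat it gently and fully home, lining down, in the guide frame of the green wire brake, leaving the other two flat on the plate. Last, turn the brake's turntable by its peg a quarter turn counter-clockwise and let go: the shoe must hold it there; disturb nothing else.

Things in the scene. Friction and masses are not known exactly. Their poses are not given: they have to be found in the camera images.
- test_plate: fixed ground steel plate, 210 (its x) by 190 (its y) by 12 mm thick; origin at the centre of its underside. Drawn along it under its own weight, the gripping shoe drags with about 3.8 to 5.5 N, a glazed one with about 0.8 to 1.3 N; the shoes look alike, so which one grips can only be felt
- shoe_a: loose brake shoe, about 0.75 kg: grey steel block on a cork-brown lining, together 66 (its x) by 40 (its y) by 36 mm high; on its middle stands a bright steel grip lug 14 mm thick (along x), 28 mm wide (along y), from 36 to 62 mm above the underside. Origin at the centre of the underside (lining face), z up
- shoe_b: second brake shoe, same build and look as shoe_a
- shoe_c: third brake shoe, same build and look as shoe_a
- drag_brake: fixed green wire brake, 150 mm round with an ear to its -x side reaching 94 mm from the centre; origin under the centre. A steel turntable of 140 mm diameter, top 34 mm above the bench, turns about the centre and carries a wire spool of 42 mm diameter with a nut, top 84 mm above the bench. On the -x side an aluminium guide frame stands over the turntable
- shoe_seat (a point): centre of the guide frame on the turntable's top, where the middle of the lining rests when home; z up. The opening is 43 (point x) by 69 mm (point y): the shoe's long side goes along point y, either way round, with 1.5 mm to spare all round. The walls end 15 mm above this point; 45 degree lead-in lips above them reach to 18 mm and flare 3 mm at each side
- peg (a point): top centre of the turntable's upright black turning peg, 10 mm diameter, standing 26 mm above the turntable, 55 mm from its axis; moves with the turntable
- turntable (a joint): angle of the turntable, rad, growing counter-clockwise seen from above, 0 to 2.0. It starts at its stop at 0, where the peg stands 45 degrees clockwise of the brake's +x. A rewind spring of 0.10 to 0.13 N m pulls it back to 0 when let go; a gripping shoe holds it (turning then takes about 6 to 8 N at the peg), a glazed one does not
- oil_bottle: loose oil bottle, 28 mm diameter, 60 mm tall, origin at the centre of its underside; leave alone
- brass_weight: loose brass weight, 28 mm diameter, 27 mm tall, origin at the centre of its underside; leave alone
There are look-alikes about, which are no part of the job. Leave any purple look-alike of the shoe_c alone.

How it is judged:
By the outcome, as a careful person would: the job done as asked, in the order asked, and still so for the second after the job is handed in, with the robot touching nothing.
It also fails if it takes over 72 s, if anything falls off the work surface, if the arm or the gripper's body presses on something with over 40 N, if the wrist force passes 120 N, or if a joint passes its speed limit or range.

ROBOT

A 6-joint arm with a two-finger parallel gripper is mounted at the origin on a cart in front of the work surface, level with it; the furniture and walls round the work are solid. World frame = base frame: x ahead of the robot, y to its left, z up, the work surface at z = 0. Lengths are in m, angles in rad, forces in N, time in s.
With the tool pointing down it reaches from about 0.375 to 0.9 m from the base axis. Payload 3.1 kg.
Tool frame: the origin (TCP) lies at the very end of the fingers, on their centre line; the grasp point (between the pads) lies 19 mm behind it (grip_depth is the distance from the TCP to the grasp point, in m); z points along the fingers, y is the line along which they close (so a half turn about z gives the same grasp; the last joint's range is limited). The gripper opens to 85 mm and grips with 20 to 120 N. Pads are 22 mm wide; open, the fingers measure 114 mm over their backs; the gripper's body (76 mm by 85 mm) begins 54 mm behind the grasp point. The pads swing forward as they close: fully open they stand 13 mm farther back than shut.
Start: joints at [0.926, 0.527, 1.433, -0, 1.181, -0.178], TCP at [0.281, 0.558, 0.231] pointing down, gripper open.
Joint ranges: [-3.08, 3.08], [-0.75, 2.2], [0.22, 2.44], [-1.43, 4.57], [0, 2.65], [-2.85, 2.85]. Speed limits (rad/s): [2.79, 2.79, 3.14, 3.14, 3.14, 3.14].

INTERFACE

Orientations are given as a unit quaternion [x, y, z, w].
In Python, from station import * gives the robot as it stands.
- The arm moves only by the tool apply_moves, never from a script. Its argument "plan" is a list of rows, each a list of 7 numbers: the shift along the tool's x, y, z in m, then the turn, a rotation vector about the tool's x, y, z in rad, then the gripper command: -1 is fully open, 1 is shut, values between are in proportion. In form: [[dx, dy, dz, wx, wy, wz, jaw], ...]. A call has 1 to 8 rows; each row shifts and turns the commanded pose from where the row before left it, along the tool's axes as they then stand; what a row does not reach is not made up. A row lasts 1/8 s, in which the tool goes at most 62.5 mm and 10.7 degrees, less where a joint would pass 70% of its speed; a pose out of reach is approached as far as the arm can. A call is refused whole if a number of a shift passes 0.0625 or a number of a turn 0.188, either way. A call with a gripper value outside its range is refused whole. The fingers move at their own pace and stop on an object; "force" is the grip in N (left out, the last holds). Time passes only in rows, so rows that do not move let the fingers close. It gives the time, the measured TCP pose, the force, the opening and the grip force at its end, in the units of the state.
- sense(): the state, without advancing time (a new reading comes with each control period).
- snapshot(name): name is "scene" or "top" or "wrist"; returns the picture (384x512x3 uint8, red, green, blue); there is no depth.
- calibration(name): a dict with "camera_matrix" (3x3 intrinsics, pixels), "k1" (the pictures are not rectified: a ray, as slopes to the right and down, at radius r is drawn at 1 + k1 r^2 times it, then the intrinsics apply), "R" (3x3) and "t" (3): a world point X has camera coordinates R X + t; the wrist camera has in their place "mount" (4x4, takes a point from camera to tool coordinates, whose origin is the TCP and whose axes are the flange's). Camera axes: x right, y down, z forward; pixel columns grow to the right and rows downward; lengths in m; the calibration is good to about 2 mm. A picture is of the moment at which its call begins: read the wrist's pose just before it. calibration takes no time and is no camera call.
- sign_off(): hands the job in; it is judged then, once.
The state is a dict: "t": time; "q": joint angles; "qd": joint speeds; "tau": joint torques, N m; "tcp_pos": TCP position; "tool_rot": TCP orientation; "force": force on the tool from outside, world axes, zero at the start; "ft_torque": the same for the moment, N m; "finger_gap": opening from 0.0 (shut) to 1.0 (fully open); "gripper_force": force on a finger pad.
Only numpy, scipy, OpenCV 4.12 (cv2) and the standard library are available. Lean on these libraries where they do the work, as an engineer would, in place of code of your own. Each camera call takes 0.05 s, during which the arm holds its last target. There are 200 camera calls.

## Working session

There is one attempt and no reset: what is moved stays moved. The work goes in short steps, Python scripts to look and compute and a tool call to move; the robot and the scene stay as the last step left them, time stands still between calls to the robot, and variables do not carry over. Pictures are saved under pics/ and viewed, at most 10 in all, crops included, and the job is handed in when it is done.

Besides the shell and the picture viewer there is one more tool, called after "Call:" as name(argument=value, ...), one argument or row to a line, values as JSON. apply_moves: Moves the arm, as the interface text tells. Its arguments: {"type":"object","properties":{"plan":{"type":"array"},"force":{"type":"number"}},"required":["plan"]}

```bash
mkdir -p pics
cat > h.py <<'E'
from station import *
import numpy as np, cv2
from scipy.spatial.transform import Rotation as Ro
def pix2w(name,u,v,z,st=None):
    c=calibration(name);K=np.array(c["camera_matrix"]);k=c["k1"]
    d=np.array([(u-K[0,2])/K[0,0],(v-K[1,2])/K[1,1]]);s=d.copy()
    for _ in range(20): s=d/(1+k*(s@s))
    r=np.array([s[0],s[1],1])
    if name=="wrist":
        M=np.array(c["mount"]);R=Ro.from_quat(st["tool_rot"]).as_matrix()
        o=R@M[:3,3]+st["tcp_pos"];d=R@M[:3,:3]@r
    else:
        R=np.array(c["R"]);o=-R.T@np.array(c["t"]);d=R.T@r
    return o+d*(z-o[2])/d[2]
def save(n,im,s=1): cv2.imwrite("pics/"+n,cv2.resize(im[:,:,::-1],None,fx=s,fy=s,interpolation=cv2.INTER_CUBIC))
E
python3 - <<'E'
from h import *
print(sense())
a=snapshot("scene");b=snapshot("top")
np.save("top.npy",b);np.save("scene.npy",a)
save("s1.png",a,1.5);save("t1.png",b,1.5)
print(calibration("top"),calibration("wrist"))
E
```

```text
{'t': 0.0, 'q': array([ 9.26488492e-01,  5.28450328e-01,  1.43388172e+00,  1.53013557e-05,
        1.18140946e+00, -1.78488303e-01]), 'qd': array([-2.20432017e-03, -2.23407351e-05, -4.47517524e-04, -1.39600841e-04,
       -2.06818025e-06, -9.45595469e-04]), 'tau': array([ 1.12882713e-03, -4.42349589e+01, -1.78031266e+01, -2.41855532e-04,
        8.30316130e-03,  9.11762697e-06]), 'tcp_pos': array([0.2802542 , 0.55785319, 0.2303499 ]), 'tool_rot': array([ 2.30812396e-01,  9.72997679e-01, -9.81950570e-04, -4.36138403e-04]), 'force': array([ 0.43168608, -0.13333911, -0.18672447]), 'ft_torque': array([-0.01198324, -0.03161109, -0.01181188]), 'gripper_force': 0.0, 'finger_gap': 1.004624395272817}
{'camera_matrix': array([[350.96821551,   0.        , 253.04228243],
       [  0.        , 350.96821551, 193.35978059],
       [  0.        ,   0.        ,   1.        ]]), 'k1': -0.08222323085711772, 'R': array([[-0.01787048, -0.99958338, -0.02266528],
       [-0.98938313,  0.02094904, -0.14381291],
       [ 0.14422781,  0.01985464, -0.9893453 ]]), 't': array([-0.10029761,  0.66166294,  0.83745526])} {'camera_matrix': array([[343.74221045,   0.        , 256.85811157],
       [  0.        , 343.74221045, 186.13974333],
       [  0.        ,   0.        ,   1.        ]]), 'k1': 0.03500747249345019, 'mount': array([[-5.05045559e-04, -9.65691226e-01, -2.59692512e-01,
         6.62172390e-02],
       [ 9.99998189e-01, -1.11680121e-05, -1.90325007e-03,
         1.66831074e-03],
       [ 1.83505165e-03, -2.59693003e-01,  9.65689483e-01,
        -1.43338915e-01],
       [ 0.00000000e+00,  0.00000000e+00,  0.00000000e+00,
         1.00000000e+00]])}
```

View pics/s1.png

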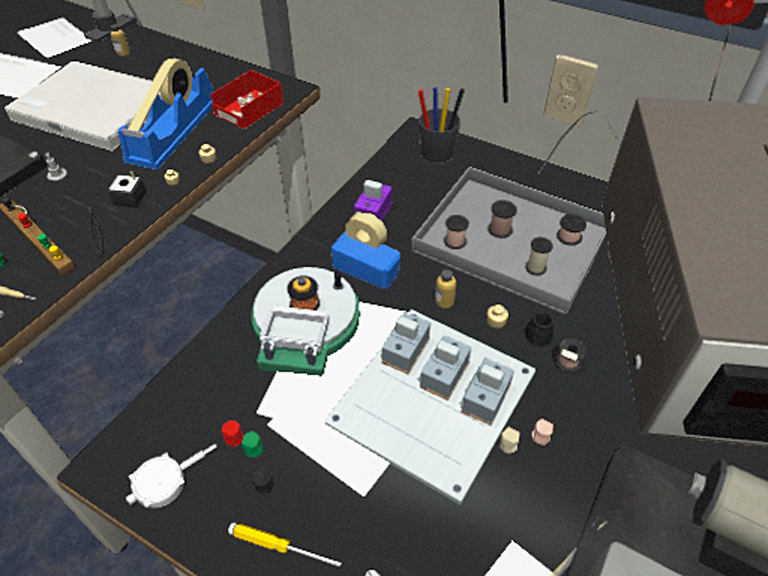

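View pics/t1.png

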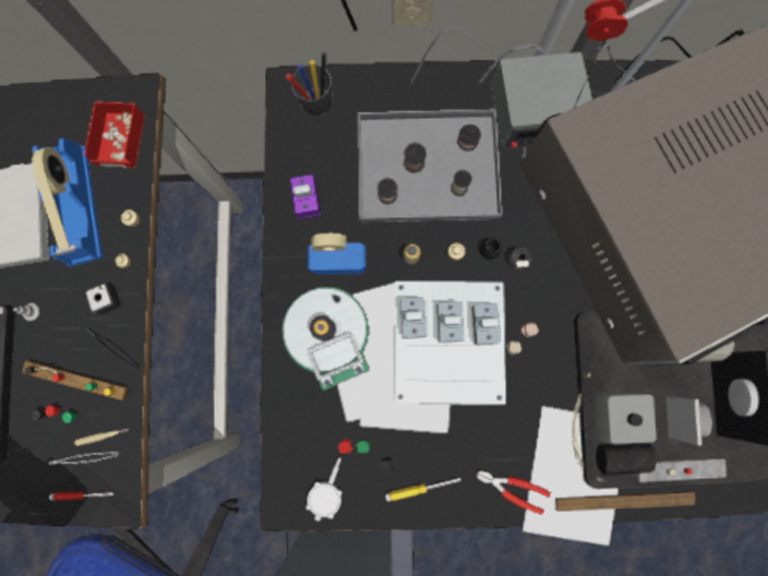

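The pictures show three grey shoes on the plate (view pixels top 411,317 / 450,321 / 485,323) and the purple look-alike at (304,195), which I leave alone. The green brake is at (326,330) with its frame at (337,358) and peg at (336,298). Next I'll take one close crop.

Run:
```python
from h import *
b=np.load("top.npy")
save("t2.png",b[180:280,183:343],5)
```

```text
(no output)
```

View pics/t2.png

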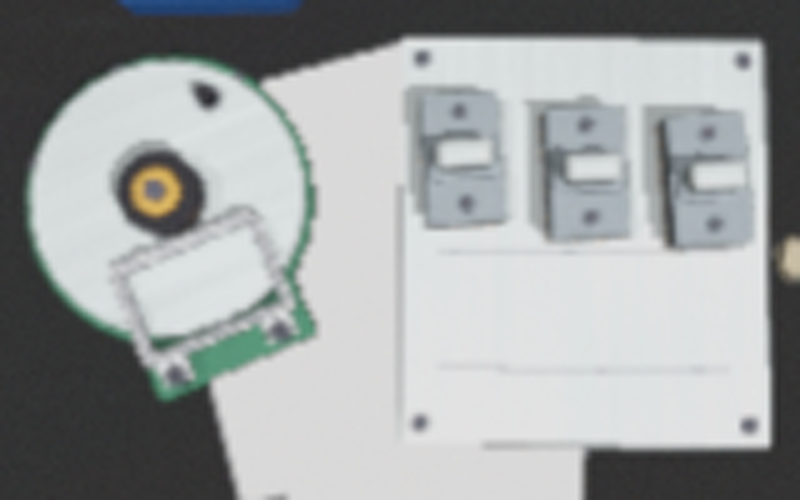

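Run:
```python
from h import *
P=lambda u,v,z:pix2w("top",183+u/5-.4,180+v/5-.4,z)
for n,u,v,z in [("lugA",466,153,.074),("A1",459,110,.048),("A2",467,203,.048),("lugB",594,167,.074),("B1",586,124,.048),("B2",591,217,.048),("lugC",720,176,.074),("C1",708,132,.048),("C2",714,223,.048),
("p1",422,58,.012),("p2",743,61,.012),("p3",420,423,.012),("p4",749,425,.012),("nut",155,190,.084),("peg",212,98,.06),("e1",177,375,.03),("e2",278,330,.03),("fr1",112,265,.052),("fr2",248,208,.052),("fr3",300,300,.052),("fr4",150,352,.052)]:
  print(n,P(u,v,z)[:2].round(4))
```

```text
lugA [ 0.6132 -0.1681]
A1 [ 0.6374 -0.1663]
A2 [ 0.5908 -0.1691]
lugB [ 0.6051 -0.2298]
B1 [ 0.629  -0.2296]
B2 [ 0.5825 -0.2304]
lugC [ 0.5995 -0.2906]
C1 [ 0.6237 -0.2905]
C2 [ 0.5782 -0.2915]
p1 [ 0.6696 -0.1492]
p2 [ 0.6644 -0.3172]
p3 [ 0.4813 -0.1438]
p4 [ 0.4768 -0.3116]
nut [ 0.5974 -0.0183]
peg [ 0.6445 -0.0436]
e1 [ 0.5081 -0.0218]
e2 [ 0.5298 -0.0731]
fr1 [0.5631 0.0075]
fr2 [ 0.5901 -0.0603]
fr3 [ 0.5443 -0.0855]
fr4 [ 0.5201 -0.0113]
```

Call:
apply_moves(
  plan=[
    [-0.025,-0.016,0,0,0,0,1],
    [-0.05,-0.032,0,0,0,0,1],
    [-0.05,-0.032,0,0,0,0,1],
    [-0.05,-0.032,0,0,0,0,1],
    [-0.05,-0.032,0,0,0,0,1],
    [-0.05,-0.032,0,0,0,0,1],
    [-0.05,-0.032,0,0,0,0,1],
    [-0.05,-0.032,0,0,0,0,1],
  ],
)

```text
t: 1.1
tcp_pos: [0.5085, 0.1738, 0.2311]
tool_rot: [0.231, 0.973, -0.0, -0.0]
force: [0.1, 0.7, -0.9]
finger_gap: -0.002
gripper_force: 0.0
```

Call:
apply_moves(
  plan=[
    [-0.05,-0.032,0,0,0,0,1],
    [-0.05,-0.032,0,0,0,0,1],
    [-0.05,-0.032,0,0,0,0,1],
    [-0.05,-0.032,0,0,0,0,1],
    [-0.033,-0.018,0,0,0,-0.155,1],
    [0,0,0,0,0,-0.155,1],
    [0,0,0,0,0,-0.155,1],
    [0,0,0,0,0,0,1],
  ],
)

```text
t: 2.1
tcp_pos: [0.6501, -0.0596, 0.2306]
tool_rot: [0.001, 1.0, 0.0, -0.001]
force: [-0.7, 0.2, -0.4]
finger_gap: -0.004
gripper_force: 0.0
```

```bash
cat >> h.py <<'E'
def tgt(x,y,z,yaw=None):
    "tool-axis shift to world target; yaw = wanted angle (deg) of tool y"
    s=sense();R=Ro.from_quat(s["tool_rot"]).as_matrix()
    a=np.degrees(np.arctan2(R[1,1],R[0,1]))
    print("shift",(R.T@(np.array([x,y,z])-s["tcp_pos"])).round(4),"tool y deg",a.round(2),"" if yaw is None else "wz %.4f"%-np.radians(yaw-a),"tilt",R[:,2].round(4))
E
python3 - <<'E'
from h import *
s=sense();print(s["t"],s["tcp_pos"],s["force"]);tgt(.667,-.168,.026,90)
b=snapshot("wrist");np.save("w1.npy",b);import pickle;pickle.dump(s,open("w1.pkl","wb"));save("w1.png",b,1.5)
E
```

```text
2.1 [ 0.6501473  -0.05964621  0.23061708] [-0.67911609  0.20454675 -0.38187259]
shift [-0.0174 -0.1084  0.2046] tool y deg 89.83 wz -0.0029 tilt [-1.4e-03  4.0e-04 -1.0e+00]
```

View pics/w1.png

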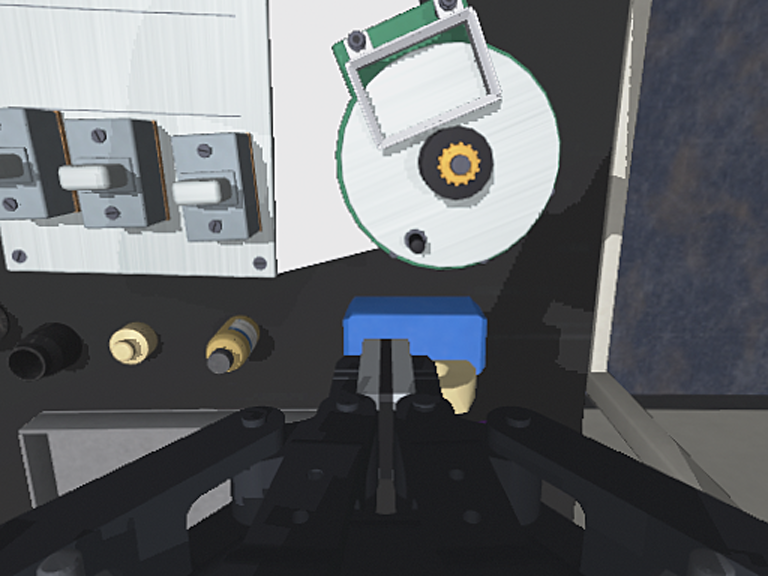

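The wrist view shows the frame lip corners at (345,63), (470,12), (500,100) and (385,152). The nut is at (461,163), the peg at (417,239) and the lug of shoe A at (200,190).

Run:
```python
from h import *
import pickle
s=pickle.load(open("w1.pkl","rb"))
P=lambda u,v,z:pix2w("wrist",u/1.5,v/1.5,z,s)
for n,u,v,z in [("f1",347,64,.052),("f2",471,12,.052),("f3",500,100,.052),("f4",385,152,.052),("nut",461,163,.084),("peg",417,239,.06),("rimL",341,160,.034),("rimR",559,155,.034),("rimB",446,268,.034),
 ("lugA",201,191,.074),("lugB",84,178,.074),("Ascr1",204,151,.048),("Ascr2",215,227,.048),("bottle",220,360,.06),("p1",260,263,.012)]:
  print(n,P(u,v,z)[:2].round(4))
f=np.array([P(*c,.052)[:2] for c in [(347,64),(471,12),(500,100),(385,152)]]);print(f.mean(0),[np.linalg.norm(f[i]-f[i-1]).round(4) for i in range(4)])
for a,b in [(0,1),(3,2)]: d=f[b]-f[a];print(np.degrees(np.arctan2(d[1],d[0])))
for a,b in [(0,3),(1,2)]: d=f[b]-f[a];print(np.degrees(np.arctan2(d[1],d[0])))
```

```text
f1 [ 0.5419 -0.0801]
f2 [ 0.5153 -0.0097]
f3 [0.5619 0.0094]
f4 [ 0.5911 -0.0583]
nut [ 0.5965 -0.0167]
peg [ 0.643  -0.0387]
rimL [ 0.5963 -0.0866]
rimR [0.594  0.0526]
rimB [ 0.6679 -0.0173]
lugA [ 0.6123 -0.1638]
lugB [ 0.6051 -0.2286]
Ascr1 [ 0.5905 -0.1688]
Ascr2 [ 0.6372 -0.1664]
bottle [ 0.7231 -0.1669]
p1 [ 0.6691 -0.1486]
[ 0.55254838 -0.03466862] [np.float64(0.0538), np.float64(0.0753), np.float64(0.0504), np.float64(0.0738)]
110.66401047217487
113.31883689300578
23.89572534424912
22.274065149126333
```

Call:
apply_moves(
  plan=[
    [-0.009,-0.053,0.03,0,0,0,1],
    [-0.009,-0.053,0.03,0,0,0,1],
    [0,0,0.05,0,0,0,1],
    [0,0,0.05,0,0,0,1],
    [0,0,0.03,0,0,0,1],
    [0,0,0.013,0,0,0,1],
    [0,0,0,0,0,0,1],
    [0,0,0,0,0,0,1],
  ],
)

```text
t: 3.15
tcp_pos: [0.6698, -0.1659, 0.0301]
tool_rot: [0.001, 1.0, -0.001, 0.001]
force: [-0.1, -0.4, -0.6]
finger_gap: -0.004
gripper_force: 0.0
```

Run:
```python
from h import *
s=sense();print(s["t"],s["tcp_pos"],s["force"]);tgt(.667,-.166,.027,90)
b=snapshot("top");save("t3.png",b[180:280,183:343],5)
```

```text
3.15 [ 0.66975515 -0.16593543  0.03006183] [-0.05314518 -0.35739552 -0.57448154]
shift [ 0.0028 -0.0001  0.0031] tool y deg 89.94 wz -0.0011 tilt [ 0.003  -0.0013 -1.    ]
```

View pics/t3.png

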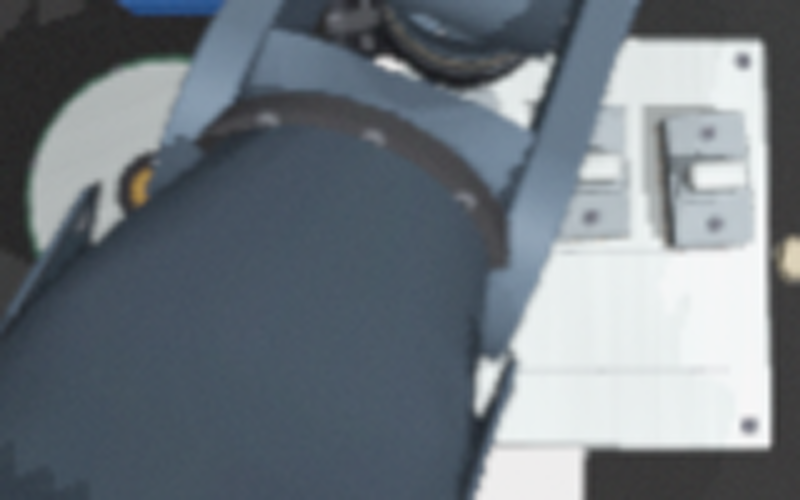

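Call:
apply_moves(
  plan=[
    [0.004,0,0,0,0,0,1],
    [0.004,0,0,0,0,0,1],
    [0.004,0,0,0,0,0,1],
    [0.005,0,0,0,0,0,1],
    [0.005,0,0,0,0,0,1],
    [0.005,0,0,0,0,0,1],
    [0.005,0,0,0,0,0,1],
    [0.005,0,0,0,0,0,1],
  ],
)

```text
t: 4.2
tcp_pos: [0.6311, -0.1655, 0.0283]
tool_rot: [0.0, 1.0, -0.0, 0.0]
force: [0.9, 0.6, 0.8]
finger_gap: -0.002
gripper_force: 0.5
```

Call:
apply_moves(
  plan=[
    [0.005,0,0,0,0,0,1],
    [0.005,0,0,0,0,0,1],
    [0.005,0,0,0,0,0,1],
    [0.005,0,0,0,0,0,1],
  ],
)

```text
t: 4.7
tcp_pos: [0.6111, -0.1655, 0.0283]
tool_rot: [0.0, 1.0, 0.0, -0.0]
force: [1.6, 0.2, 0.4]
finger_gap: -0.003
gripper_force: 0.5
```

Call:
apply_moves(
  plan=[
    [0.005,0,0,0,0,0,1],
    [0.005,0,0,0,0,0,1],
    [0.003,0,0,0,0,0,1],
  ],
)

```text
t: 5.08
tcp_pos: [0.5979, -0.1654, 0.0282]
tool_rot: [0.0, 1.0, 0.0, -0.0]
force: [0.7, 1.2, 0.1]
finger_gap: -0.001
gripper_force: 0.5
```

Call:
apply_moves(
  plan=[
    [-0.008,0,0,0,0,0,1],
    [-0.006,0,0.0,0,0,0,1],
    [-0.01,0,-0.045,0,0,0,1],
    [-0.02,-0.02,-0.025,0,0,0,1],
    [-0.022,-0.045,0,0,0,0,1],
    [0,0,0.035,0,0,0,1],
    [0,0,0.035,0,0,0,1],
    [0,0,0,0,0,0,1],
  ],
)

```text
t: 6.08
tcp_pos: [0.6621, -0.2292, 0.0248]
tool_rot: [0.0, 1.0, 0.002, -0.003]
force: [-1.3, -0.0, -0.5]
finger_gap: -0.0
gripper_force: 0.0
```

Call:
apply_moves(
  plan=[
    [0,0,0,0,0,0,1],
  ],
)

```text
t: 6.2
tcp_pos: [0.6653, -0.2307, 0.0292]
tool_rot: [0.0, 1.0, -0.0, 0.001]
force: [0.2, -0.1, 0.6]
finger_gap: 0.001
gripper_force: 0.0
```

Call:
apply_moves(
  plan=[
    [0.005,0,0,0,0,0,1],
    [0.005,0,0,0,0,0,1],
    [0.004,0,0,0,0,0,1],
    [0.005,0,0,0,0,0,1],
    [0.005,0,0,0,0,0,1],
    [0.005,0,0,0,0,0,1],
    [0.005,0,0,0,0,0,1],
    [0.005,0,0,0,0,0,1],
  ],
)

```text
t: 7.2
tcp_pos: [0.6265, -0.231, 0.0291]
tool_rot: [0.001, 1.0, -0.001, 0.002]
force: [5.2, -0.0, 1.7]
finger_gap: 0.0
gripper_force: 2.6
```

Call:
apply_moves(
  plan=[
    [0.005,0,0,0,0,0,1],
    [0.005,0,0,0,0,0,1],
    [0.005,0,0,0,0,0,1],
    [0.005,0,0,0,0,0,1],
  ],
)

```text
t: 7.7
tcp_pos: [0.6065, -0.231, 0.0291]
tool_rot: [0.001, 1.0, -0.001, 0.002]
force: [5.8, -0.4, 3.0]
finger_gap: 0.003
gripper_force: 2.6
```

Call:
apply_moves(
  plan=[
    [0.005,0,0,0,0,0,1],
    [0.005,0,0,0,0,0,1],
    [0.005,0,0,0,0,0,1],
  ],
)

```text
t: 8.07
tcp_pos: [0.5915, -0.2311, 0.0291]
tool_rot: [0.001, 1.0, -0.001, 0.002]
force: [5.9, -1.0, 1.6]
finger_gap: -0.001
gripper_force: 2.6
```

Call:
apply_moves(
  plan=[
    [-0.008,0,0,0,0,0,1],
    [-0.006,0,0.0,0,0,0,1],
    [-0.01,0,-0.045,0,0,0,1],
    [-0.02,-0.02,-0.025,0,0,0,1],
    [-0.024,-0.04,0,0,0,0,1],
    [0,0,0.035,0,0,0,1],
    [0,0,0.036,0,0,0,1],
    [0,0,0,0,0,0,1],
  ],
)

```text
t: 9.07
tcp_pos: [0.6551, -0.2885, 0.023]
tool_rot: [0.0, 1.0, 0.003, -0.004]
force: [-0.5, 0.1, -1.1]
finger_gap: 0.001
gripper_force: 0.0
```

Call:
apply_moves(
  plan=[
    [0.004,0,0,0,0,0,1],
    [0.005,0,0,0,0,0,1],
    [0.005,0,0,0,0,0,1],
    [0.005,0,0,0,0,0,1],
    [0.005,0,0,0,0,0,1],
    [0.005,0,0,0,0,0,1],
    [0.005,0,0,0,0,0,1],
    [0.005,0,0,0,0,0,1],
  ],
)

```text
t: 10.07
tcp_pos: [0.619, -0.2905, 0.0272]
tool_rot: [0.0, 1.0, 0.0, -0.0]
force: [1.1, -0.2, 0.9]
finger_gap: -0.001
gripper_force: 0.5
```

Call:
apply_moves(
  plan=[
    [0.005,0,0,0,0,0,1],
    [0.005,0,0,0,0,0,1],
    [0.005,0,0,0,0,0,1],
    [0.005,0,0,0,0,0,1],
  ],
)

```text
t: 10.58
tcp_pos: [0.5989, -0.2904, 0.0272]
tool_rot: [0.0, 1.0, 0.0, -0.0]
force: [0.5, 0.1, 0.4]
finger_gap: 0.004
gripper_force: 0.5
```

```bash
python3 -c "
from h import *
s=sense();print(s['t'],s['tcp_pos'],s['force'])"
```

```text
10.575 [ 0.59894464 -0.29040443  0.02722486] [0.50851267 0.08232999 0.3608282 ]
```

Call:
apply_moves(
  plan=[
    [0.005,0,0,0,0,0,1],
    [0.005,0,0,0,0,0,1],
    [0.004,0,0,0,0,0,1],
  ],
)

```text
t: 10.95
tcp_pos: [0.5849, -0.2904, 0.0272]
tool_rot: [0.0, 1.0, 0.0, -0.0]
force: [1.0, 0.4, 0.0]
finger_gap: 0.001
gripper_force: 0.4
```

Call:
apply_moves(
  plan=[
    [-0.008,0,0,0,0,0,1],
    [-0.006,0,-0.01,0,0,0,1],
    [0,0,-0.05,0,0,0,1],
    [0,0,-0.05,0,0,0.17,0],
    [0,0,-0.05,0,0,0.175,0],
    [0,0,-0.03,0,0,0.175,-1],
    [0,0,0,0,0,0.175,-1],
    [0,0,0,0,0,0.175,-1],
  ],
)

```text
t: 11.95
tcp_pos: [0.6001, -0.2905, 0.2192]
tool_rot: [0.424, 0.906, -0.0, 0.001]
force: [0.6, 0.1, -0.1]
finger_gap: 1.0
gripper_force: 0.0
```

Call:
apply_moves(
  plan=[
    [0,0,0,0,0,0.175,-1],
    [0,0,0,0,0,0.175,-1],
    [0,0,0,0,0,0.175,-1],
    [0,-0.04,0,0,0,0.175,-1],
    [0,0,0,0,0,0,-1],
    [0,0,0,0,0,0,-1],
  ],
)

```text
t: 12.7
tcp_pos: [0.5608, -0.2977, 0.2182]
tool_rot: [0.707, 0.707, 0.0, 0.001]
force: [-0.6, 0.1, -0.4]
finger_gap: 0.995
gripper_force: 0.0
```

Run:
```python
from h import *
s=sense();print(s["t"],s["tcp_pos"],s["force"]);tgt(.547,-.231,.054,0)
b=snapshot("wrist");np.save("w2.npy",b);import pickle;pickle.dump(s,open("w2.pkl","wb"));save("w2.png",b,1.5)
```

```text
12.7 [ 0.56084146 -0.29770846  0.21822677] [-0.62813264  0.05458716 -0.41116336]
shift [ 0.0669 -0.0141  0.1641] tool y deg 0.05 wz 0.0009 tilt [ 1.8e-03 -9.0e-04 -1.0e+00]
```

View pics/w2.png

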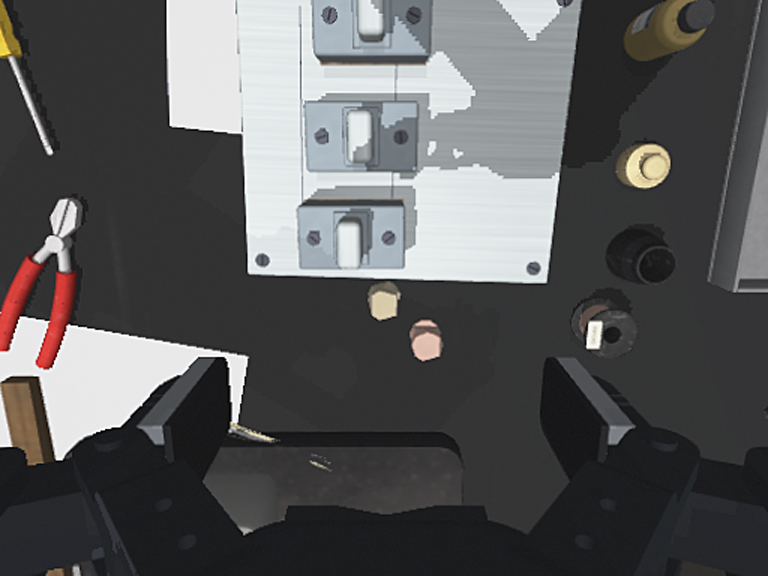

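All three shoes sit flat. B's lug top is at (360,134), with its screws at (321,137) and (401,137).

Run:
```python
from h import *
import pickle
s=pickle.load(open("w2.pkl","rb"))
P=lambda u,v,z:pix2w("wrist",u/1.5,v/1.5,z,s)
for n,u,v,z in [("lugB",361,134,.074),("s1",321,137,.048),("s2",401,137,.048),("lugA",370,18,.074),("a1",329,15,.048),("a2",413,15,.048),("lugC",348,242,.074),("c1",313,238,.048),("c2",389,238,.048)]: print(n,P(u,v,z)[:2].round(4))
tgt(.545,-.231,.054,0)
```

```text
lugB [ 0.548  -0.2278]
s1 [ 0.5234 -0.2293]
s2 [ 0.5702 -0.2292]
lugA [ 0.5533 -0.1719]
a1 [ 0.5301 -0.1652]
a2 [ 0.5762 -0.1652]
lugC [ 0.5399 -0.2865]
c1 [ 0.5165 -0.2891]
c2 [ 0.5633 -0.2891]
shift [ 0.0668 -0.0162  0.1639] tool y deg 0.07 wz 0.0011 tilt [ 0.0017 -0.001  -1.    ]
```

Call:
apply_moves(
  plan=[
    [0.034,-0.007,0,0,0,0,0],
    [0.0345,-0.007,0.02,0,0,0,0],
    [0,0,0.05,0,0,0,0],
    [0,0,0.05,0,0,0,0],
    [0,0,0.03,0,0,0,0],
    [0,0,0.0,0,0,0,0],
    [0,0,0.0,0,0,0,0],
  ],
  force=40,
)

```text
t: 13.62
tcp_pos: [0.5474, -0.2295, 0.0684]
tool_rot: [0.707, 0.707, 0.0, 0.001]
force: [-0.2, 0.2, 1.0]
finger_gap: 0.501
gripper_force: 0.0
```

Run:
```python
from h import *
s=sense();print(s["t"],s["tcp_pos"],s["force"],s["finger_gap"]);tgt(.547,-.2292,.052,0)
```

```text
13.625 [ 0.54737172 -0.22948532  0.06835153] [-0.22012848  0.20118172  1.0342298 ] 0.5012202702254754
shift [ 0.0003 -0.0004  0.0164] tool y deg 0.04 wz 0.0007 tilt [ 0.0021 -0.0013 -1.    ]
```

Next I descend, close and lift.

Call:
apply_moves(
  plan=[
    [0,0,0.011,0,0,0,0],
    [0,0,0.005,0,0,0,0],
    [0,0,0.0,0,0,0,0.3],
    [0,0,0.0,0,0,0,0.6],
    [0,0,0.0,0,0,0,1],
    [0,0,0.0,0,0,0,1],
    [0,0,0.0,0,0,0,1],
  ],
  force=40,
)

```text
t: 14.5
tcp_pos: [0.5466, -0.2292, 0.0517]
tool_rot: [0.707, 0.707, 0.0, 0.001]
force: [2.0, 0.7, 2.0]
finger_gap: 0.151
gripper_force: 44.4
```

Call:
apply_moves(
  plan=[
    [0,0,-0.005,0,0,0,1],
    [0,0,-0.02,0,0,0,1],
    [0,0,-0.04,0,0,0,1],
    [0,0,-0.04,0,0,0,1],
    [0,0,0,0,0,0,1],
  ],
)

```text
t: 15.12
tcp_pos: [0.547, -0.2298, 0.1583]
tool_rot: [0.707, 0.707, 0.0, 0.003]
force: [0.8, -0.1, -7.7]
finger_gap: 0.157
gripper_force: 43.4
```

Run:
```python
from h import *
s=sense();print(s["t"],s["tcp_pos"],s["force"],s["ft_torque"],s["finger_gap"]);tgt(.5525,-.035,.157,-67.7)
```

```text
15.125 [ 0.54701066 -0.22975477  0.15828341] [ 0.84877289 -0.12373665 -7.73163404] [-0.00270553 -0.03206238  0.04426385] 0.15661790769772477
shift [0.1948 0.0055 0.0007] tool y deg 0.0 wz 1.1816 tilt [ 0.0041 -0.003  -1.    ]
```

Call:
apply_moves(
  plan=[
    [0.028,-0.011,0,0,0,0,1],
    [0.035,-0.012,0,0,0,0.1,1],
    [0.035,-0.009,0,0,0,0.18,1],
    [0.035,0,0,0,0,0.18,1],
    [0.035,0.008,0,0,0,0.18,1],
    [0,0,0,0,0,0.18,1],
    [0,0,0,0,0,0.18,1],
    [0,0,0,0,0,0.18,1],
  ],
)

```text
t: 16.12
tcp_pos: [0.5474, -0.0678, 0.1532]
tool_rot: [0.981, 0.191, -0.003, -0.002]
force: [-0.3, -0.9, -6.6]
finger_gap: 0.155
gripper_force: 43.3
```

Run:
```python
from h import *
s=sense();print(s["t"],s["tcp_pos"],s["force"],s["ft_torque"],s["finger_gap"]);tgt(.488,-.0615,.157,-67.7)
```

```text
16.125 [ 0.54740491 -0.06784568  0.15322972] [-0.32386816 -0.94722066 -6.60823952] [-0.02982172 -0.07260633 -0.00268067] 0.1553675139148218
shift [-0.0527 -0.0282 -0.0034] tool y deg -67.92 wz -0.0039 tilt [-0.0065  0.002  -1.    ]
```

Call:
apply_moves(
  plan=[
    [-0.026,-0.014,0,0,0,0,1],
    [-0.026,-0.014,0,0,0,0,1],
    [0,0,0,0,0,0,1],
    [0,0,0,0,0,0,1],
  ],
)

```text
t: 16.62
tcp_pos: [0.4906, -0.0626, 0.155]
tool_rot: [0.981, 0.194, -0.001, -0.0]
force: [0.8, -1.0, -6.7]
finger_gap: 0.15
gripper_force: 43.3
```

Run:
```python
from h import *
s=sense();print(s["t"],s["tcp_pos"],s["force"],s["ft_torque"],s["finger_gap"]);tgt(.5525,-.035,.157,-67.7)
b=snapshot("wrist");np.save("w3.npy",b);import pickle;pickle.dump(s,open("w3.pkl","wb"));save("w3.png",b,1.5)
```

```text
16.625 [ 0.4905958  -0.06261668  0.15495755] [ 0.81280939 -1.02245689 -6.68176269] [-0.0448687  -0.05902079  0.01661889] 0.14999522160799497
shift [ 0.0678 -0.002  -0.0021] tool y deg -67.62 wz 0.0014 tilt [-1.8e-03  6.0e-04 -1.0e+00]
```

View pics/w3.png

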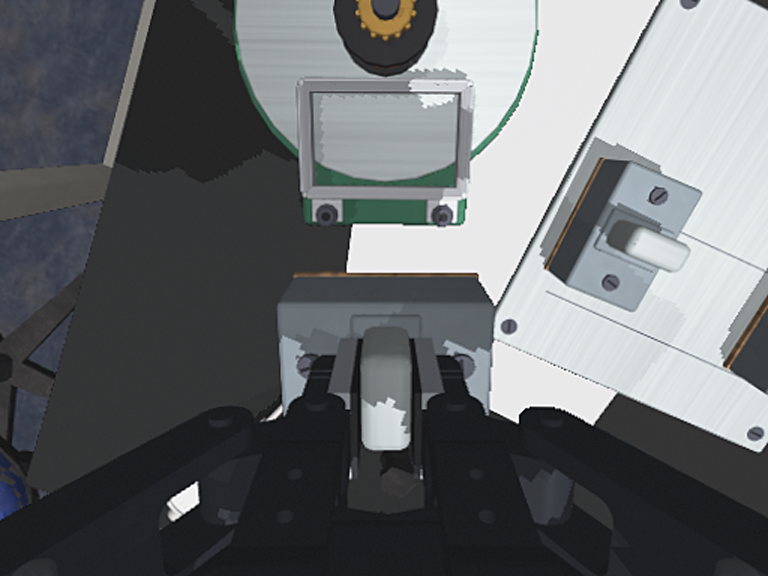

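The frame is square to the tool: its lip corners are (298,79), (474,79), (470,196) and (303,194). The shoe's top front edge runs (278,304)–(495,304) and its bottom front edge (293,273)–(478,273).

Run:
```python
from h import *
import pickle
s=pickle.load(open("w3.pkl","rb"));R=Ro.from_quat(s["tool_rot"]).as_matrix()
def T(u,v,z): return (R.T@(pix2w("wrist",u/1.5-.2,v/1.5-.2,z,s)-s["tcp_pos"]))[:2]*1000
f=np.array([T(*c,.052) for c in [(298,79),(474,79),(470,196),(303,194)]]);print(f.round(1),f.mean(0).round(1))
zb=s["tcp_pos"][2]-.040
for c,z in [((278,304),zb+.036),((495,304),zb+.036),((293,273),zb),((478,273),zb),((308,364),zb+.036),((463,364),zb+.036)]: print(c,T(*c,z).round(1))
# floor-level inner opening
for c in [(313,93),(459,93)]: print("wall top",c,T(*c,.049).round(1))
print("nut",T(386,8,.084).round(1))
```

```text
[[ 92.3 -40.2]
 [ 92.3  38.1]
 [ 40.8  38.7]
 [ 41.8 -40.3]] [66.8 -1. ]
(278, 304) [ 19.1 -33.6]
(495, 304) [19.1 31.4]
(293, 273) [ 19.4 -35.3]
(478, 273) [19.4 32.6]
(308, 364) [ -0.4 -25.4]
(463, 364) [-0.4 22.6]
wall top (313, 93) [ 86.8 -34.2]
wall top (459, 93) [86.7 32.1]
nut [113.6  -1.1]
```

Call:
apply_moves(
  plan=[
    [0.017,0,0,0,0,0,1],
    [0.025,0,0.0,0,0,0,1],
    [0.0185,0,0,0,0,0,1],
    [0.007,0,0,0,0,0,1],
    [0,0,0,0,0,0,1],
    [0,0,0,0,0,0,1],
  ],
)

```text
t: 17.42
tcp_pos: [0.5527, -0.0369, 0.156]
tool_rot: [0.981, 0.194, -0.001, -0.0]
force: [-0.0, -0.7, -8.1]
finger_gap: 0.155
gripper_force: 43.3
```

Run:
```python
from h import *
import pickle
s0=pickle.load(open("w3.pkl","rb"));R=Ro.from_quat(s0["tool_rot"]).as_matrix()
t=s0["tcp_pos"]+R@[.0675,.0002,0]
s=sense();print(s["t"],s["tcp_pos"],s["force"]);tgt(t[0],t[1],.094,-67.62)
```

```text
17.425 [ 0.55265824 -0.03693204  0.15597622] [-0.02093245 -0.74213736 -8.05906917]
shift [0.0004 0.0004 0.062 ] tool y deg -67.61 wz 0.0002 tilt [-1.7e-03  2.0e-04 -1.0e+00]
```

Call:
apply_moves(
  plan=[
    [0.0003,0.0003,0.02,0,0,0,1],
    [0,0,0.025,0,0,0,1],
    [0,0,0.012,0,0,0,1],
    [0,0,0.003,0,0,0,1],
    [0,0,0,0,0,0,1],
  ],
)

```text
t: 18.05
tcp_pos: [0.5543, -0.0374, 0.0967]
tool_rot: [0.981, 0.194, 0.0, 0.0]
force: [-0.5, 0.3, -6.9]
finger_gap: 0.151
gripper_force: 43.2
```

Call:
apply_moves(
  plan=[
    [0,0,0.002,0,0,0,1],
    [0,0,0.002,0,0,0,1],
    [0,0,0.002,0,0,0,1],
    [0,0,0,0,0,0,1],
  ],
)

```text
t: 18.55
tcp_pos: [0.5538, -0.0371, 0.0902]
tool_rot: [0.981, 0.194, -0.0, -0.0]
force: [0.4, 0.2, -7.7]
finger_gap: 0.155
gripper_force: 43.3
```

Call:
apply_moves(
  plan=[
    [0,0,0.002,0,0,0,1],
    [0,0,0.002,0,0,0,1],
    [0,0,0.001,0,0,0,1],
    [0,0,0,0,0,0,1],
  ],
)

```text
t: 19.05
tcp_pos: [0.5541, -0.0372, 0.0892]
tool_rot: [0.981, 0.194, 0.001, 0.0]
force: [-7.9, 0.9, 19.6]
finger_gap: 0.15
gripper_force: 47.1
```

Run:
```python
from h import *
s=sense();print(s["t"],s["tcp_pos"],s["force"],s["ft_torque"])
```

```text
19.05 [ 0.55406254 -0.03718603  0.08919086] [-7.93567877  0.91007098 19.62110576] [ 0.20454152  0.98049698 -0.03757398]
```

Call:
apply_moves(
  plan=[
    [0,0,-0.004,0,0,0,1],
    [-0.0015,-0.0006,-0.001,0,0,0,1],
    [0,0,0,0,0,0,1],
    [0,0,0.002,0,0,0,1],
    [0,0,0.002,0,0,0,1],
    [0,0,0.001,0,0,0,1],
    [0,0,0,0,0,0,1],
  ],
)

```text
t: 19.92
tcp_pos: [0.5522, -0.0371, 0.085]
tool_rot: [0.981, 0.194, -0.0, -0.0]
force: [-0.3, 0.4, -7.2]
finger_gap: 0.153
gripper_force: 43.3
```

Call:
apply_moves(
  plan=[
    [0,0,0.002,0,0,0,1],
    [0,0,0.002,0,0,0,1],
    [0,0,0.002,0,0,0,1],
    [0,0,0,0,0,0,1],
  ],
)

```text
t: 20.42
tcp_pos: [0.5523, -0.0371, 0.0791]
tool_rot: [0.981, 0.194, -0.0, -0.0]
force: [-0.8, 0.4, -6.7]
finger_gap: 0.152
gripper_force: 43.3
```

Call:
apply_moves(
  plan=[
    [0,0,0.002,0,0,0,1],
    [0,0,0.001,0,0,0,1],
    [0,0,0.001,0,0,0,1],
    [0,0,0,0,0,0,1],
  ],
)

```text
t: 20.92
tcp_pos: [0.5524, -0.0372, 0.0752]
tool_rot: [0.981, 0.194, 0.0, 0.0]
force: [-0.2, -0.2, -7.1]
finger_gap: 0.154
gripper_force: 43.3
```

Call:
apply_moves(
  plan=[
    [0,0,0.0005,0,0,0,1],
    [0,0,0.0005,0,0,0,1],
    [0,0,0,0,0,0,1],
  ],
)

```text
t: 21.3
tcp_pos: [0.5523, -0.0372, 0.0743]
tool_rot: [0.981, 0.194, 0.0, 0.0]
force: [-0.8, -0.2, -7.3]
finger_gap: 0.153
gripper_force: 43.3
```

Call:
apply_moves(
  plan=[
    [0,0,0.0005,0,0,0,1],
    [0,0,0.0003,0,0,0,1],
    [0,0,0,0,0,0,1],
  ],
)

```text
t: 21.68
tcp_pos: [0.5524, -0.0372, 0.0739]
tool_rot: [0.981, 0.194, 0.0, 0.0]
force: [-0.6, 0.3, -2.4]
finger_gap: 0.149
gripper_force: 44.0
```

Call:
apply_moves(
  plan=[
    [0,0,0,0,0,0,0.5],
    [0,0,0,0,0,0,0.2],
    [0,0,0,0,0,0,0],
    [0,0,-0.01,0,0,0,0],
    [0,0,-0.03,0,0,0,0],
    [0,0,-0.045,0,0,0,0],
    [-0.03,0,-0.04,0,0,0,0],
    [-0.03,0,0,0,0,0,0],
  ],
)

```text
t: 22.68
tcp_pos: [0.4988, -0.061, 0.2024]
tool_rot: [0.981, 0.195, 0.004, 0.002]
force: [0.3, 0.4, -0.7]
finger_gap: 0.501
gripper_force: 0.0
```

Call:
apply_moves(
  plan=[
    [0,0,0,0,0,0,0],
    [0,0,0,0,0,0,0],
  ],
)

```text
t: 22.92
tcp_pos: [0.4977, -0.0601, 0.1989]
tool_rot: [0.981, 0.194, 0.001, 0.0]
force: [1.0, -0.6, 0.6]
finger_gap: 0.497
gripper_force: 0.0
```

Run:
```python
from h import *
s=sense();print(s["t"],s["tcp_pos"],s["force"])
b=snapshot("wrist");np.save("w4.npy",b);import pickle;pickle.dump(s,open("w4.pkl","wb"));save("w4.png",b,1.5)
```

```text
22.925 [ 0.49766221 -0.06010405  0.19890904] [ 1.00061119 -0.58043751  0.6152225 ]
```

View pics/w4.png

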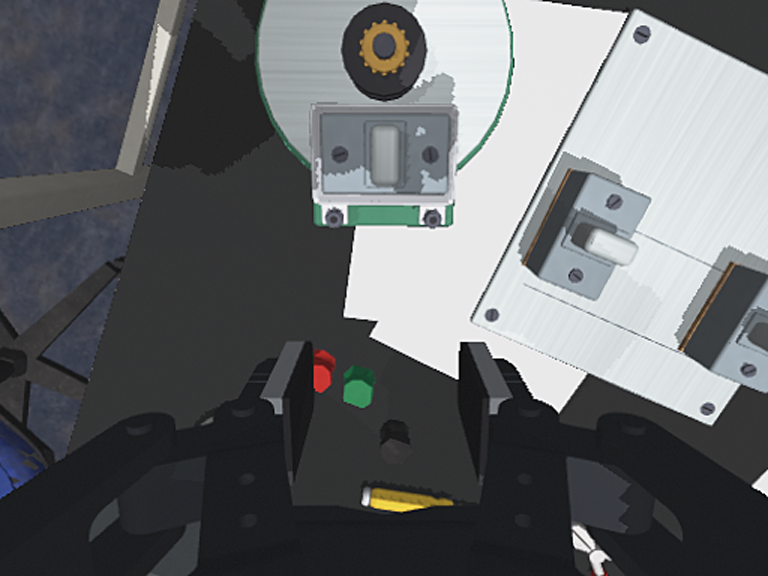

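The shoe is seated squarely: lug at (385,155), even margins on all sides and its top parallel to the frame. The peg is next.

Run:
```python
from h import *
import pickle
tgt(.647,-.040,.15,-112.6)
s=pickle.load(open("w1.pkl","rb"))
P=lambda u,v,z:pix2w("wrist",u/1.5,v/1.5,z,s)
for z in (.03,.05): print(z,P(415,297,z)[:2],P(415,320,z)[:2])
print("peg",P(418,243,.06)[:2],P(413,235,.034)[:2])
b=snapshot("top");save("t5.png",np.hstack([b[165:265,183:263],np.load("top.npy")[165:265,183:263]]),5)
```

```text
shift [0.1455 0.0383 0.0488] tool y deg -67.61 wz 0.7853 tilt [ 1.2e-03 -2.0e-04 -1.0e+00]
0.03 [ 0.68948281 -0.04020971] [ 0.70646157 -0.0400159 ]
0.05 [ 0.68332742 -0.04141456] [ 0.69931916 -0.04123202]
peg [ 0.6453023  -0.04056936] [ 0.64497145 -0.04229313]
```

View pics/t5.png

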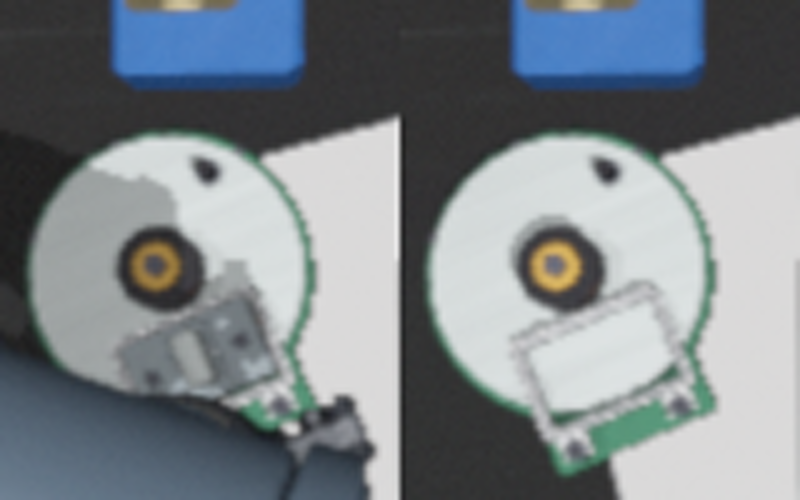

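Call:
apply_moves(
  plan=[
    [0.025,0.007,0,0,0,0,0.2],
    [0.04,0.0105,0,0,0,0,0.2],
    [0.045,0.0115,0,0,0,0,0.2],
    [0.0345,0.009,0,0,0,0.13,0.2],
    [0,0,0,0,0,0.165,0.2],
    [0,0,0,0,0,0.165,0.2],
    [0,0,0,0,0,0.165,0.2],
    [0,0,0.04,0,0,0.16,0.2],
  ],
)

```text
t: 24.02
tcp_pos: [0.6487, -0.0402, 0.1607]
tool_rot: [0.98, -0.198, 0.004, 0.0]
force: [0.3, 0.3, 0.1]
finger_gap: 0.394
gripper_force: 0.0
```

Call:
apply_moves(
  plan=[
    [0,0,0.04,0,0,0,0.2],
    [0,0,0.025,0,0,0,0.2],
    [0,0,0,0,0,0,0.2],
    [0,0,0,0,0,0,0.2],
  ],
  force=20,
)

```text
t: 24.52
tcp_pos: [0.646, -0.04, 0.094]
tool_rot: [0.981, -0.196, 0.001, 0.0]
force: [0.2, 0.6, -0.2]
finger_gap: 0.398
gripper_force: 0.0
```

Run:
```python
from h import *
s=sense();print(s["t"],s["tcp_pos"],s["force"])
tgt(.6465,-.0405,.041,-112.6)
b=snapshot("wrist");save("w5.png",b,1.2)
```

```text
24.525 [ 0.64600107 -0.04001819  0.09400916] [ 0.24678973  0.62066596 -0.1736697 ]
shift [0.0006 0.0003 0.053 ] tool y deg -112.56 wz 0.0007 tilt [ 1.4e-03 -3.0e-04 -1.0e+00]
```

View pics/w5.png

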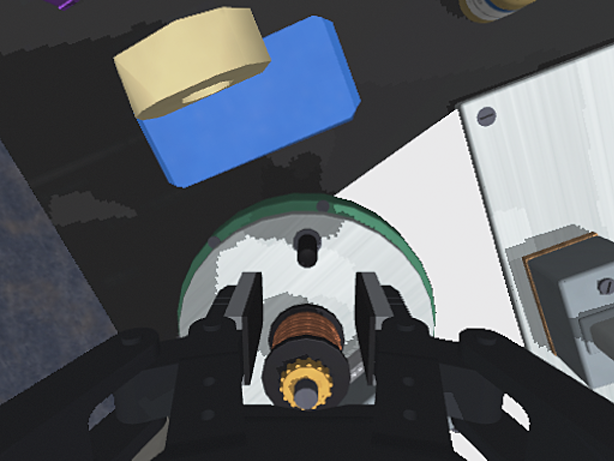

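Call:
apply_moves(
  plan=[
    [0,0,0.025,0,0,0,0.2],
    [0,0,0.02,0,0,0,0.2],
    [0,0,0.007,0,0,0,0.2],
    [0,0,0,0,0,0,0.4],
    [0,0,0,0,0,0,0.6],
    [0,0,0,0,0,0,0.9],
    [0,0,0,0,0,0,0.9],
  ],
  force=20,
)

```text
t: 25.45
tcp_pos: [0.646, -0.0394, 0.0424]
tool_rot: [0.981, -0.196, 0.001, -0.001]
force: [1.9, 4.8, 0.9]
finger_gap: 0.104
gripper_force: 20.2
```

Call:
apply_moves(
  plan=[
    [-0.0002,-0.0036,0,0,0,-0.0655,0.9],
    [-0.0005,-0.0072,0,0,0,-0.131,0.9],
    [-0.0005,-0.0072,0,0,0,-0.131,0.9],
    [-0.0005,-0.0072,0,0,0,-0.131,0.9],
  ],
)

```text
t: 25.95
tcp_pos: [0.6503, -0.0178, 0.0424]
tool_rot: [0.999, 0.035, 0.002, 0.002]
force: [1.2, -4.8, 1.1]
finger_gap: 0.101
gripper_force: 20.2
```

Run:
```python
from h import *
s=sense();print(s["t"],s["tcp_pos"],s["force"],s["ft_torque"],s["finger_gap"])
d=s["tcp_pos"][:2]-[.5965,-.0185];print(np.hypot(*d),np.degrees(np.arctan2(d[1],d[0])));tgt(.646,-.04,.04)
```

```text
25.95 [ 0.65032044 -0.01779984  0.0424141 ] [ 1.2301339  -4.80089476  1.06484222] [-0.76906757 -0.15610466 -0.15012225] 0.10141693125387076
0.05382498918215517 0.7453279567317429
shift [-0.0058  0.0218  0.0025] tool y deg -86.05  tilt [ 0.0032 -0.004  -1.    ]
```

Call:
apply_moves(
  plan=[
    [-0.0005,-0.0072,0,0,0,-0.131,0.9],
    [-0.0005,-0.0072,0,0,0,-0.131,0.9],
    [-0.0005,-0.0072,0,0,0,-0.131,0.9],
    [-0.0005,-0.0072,0,0,0,-0.131,0.9],
    [-0.0005,-0.0072,0,0,0,-0.131,0.9],
    [-0.0005,-0.0072,0,0,0,-0.131,0.9],
    [-0.0005,-0.0072,0,0,0,-0.131,0.9],
    [-0.0005,-0.0072,0,0,0,-0.131,0.9],
  ],
)

```text
t: 26.95
tcp_pos: [0.622, 0.0285, 0.0424]
tool_rot: [0.848, 0.53, 0.003, 0.004]
force: [6.2, -3.4, -3.1]
finger_gap: 0.103
gripper_force: 20.0
```

Call:
apply_moves(
  plan=[
    [-0.0002,-0.0036,0,0,0,-0.0655,0.9],
    [0,0,0,0,0,0,0.9],
  ],
)

```text
t: 27.2
tcp_pos: [0.6181, 0.0304, 0.0424]
tool_rot: [0.831, 0.556, 0.002, 0.003]
force: [4.5, -2.2, -1.6]
finger_gap: 0.103
gripper_force: 20.0
```

Run:
```python
from h import *
s=sense();print(s["t"],s["tcp_pos"],s["force"],s["ft_torque"],s["finger_gap"])
d=s["tcp_pos"][:2]-[.5965,-.0185];print(np.hypot(*d),np.degrees(np.arctan2(d[1],d[0])));tgt(.646,-.04,.04)
```

```text
27.2 [0.61810473 0.03035618 0.0424157 ] [ 4.48534946 -2.23818383 -1.62331584] [-0.23710288 -0.72910988  0.00864041] 0.10309241208338235
0.053419949375855494 66.14446905578843
shift [-0.0544  0.0526  0.0028] tool y deg -22.47  tilt [ 0.0076 -0.0025 -1.    ]
```

Call:
apply_moves(
  plan=[
    [0,-0.001,0,0,0,-0.015,0.9],
    [0,0,0,0,0,0,0.9],
    [0,0,0,0,0,0,0.6],
    [0,0,0,0,0,0,0.3],
    [0,0,0,0,0,0,0.2],
    [0,0,-0.02,0,0,0,0.2],
    [0,0,-0.04,0,0,0,0.2],
    [0,0,-0.06,0,0,0,0.2],
  ],
)

```text
t: 28.2
tcp_pos: [0.6124, 0.0324, 0.1622]
tool_rot: [0.827, 0.562, -0.001, -0.001]
force: [1.3, -0.6, -0.6]
finger_gap: 0.397
gripper_force: 0.0
```

Call:
apply_moves(
  plan=[
    [-0.04,0,-0.02,0,0,0,0.2],
    [-0.05,0,0,0,0,0,0.2],
    [-0.04,0,0,0,0,0,0.2],
    [0,0,0,0,0,0,0.2],
    [0,0,0,0,0,0,0.2],
  ],
)

```text
t: 28.82
tcp_pos: [0.566, -0.0883, 0.1824]
tool_rot: [0.827, 0.561, 0.0, 0.0]
force: [0.6, 0.7, 0.3]
finger_gap: 0.4
gripper_force: 0.0
```

Run:
```python
from h import *
s=sense();print(s["t"],s["tcp_pos"],s["force"])
b=snapshot("wrist");import pickle;pickle.dump(s,open("w6.pkl","wb"));save("w6.png",b,1.5)
```

```text
28.825 [ 0.5660395  -0.08829469  0.18241315] [0.63313995 0.73378293 0.34201875]
```

View pics/w6.png

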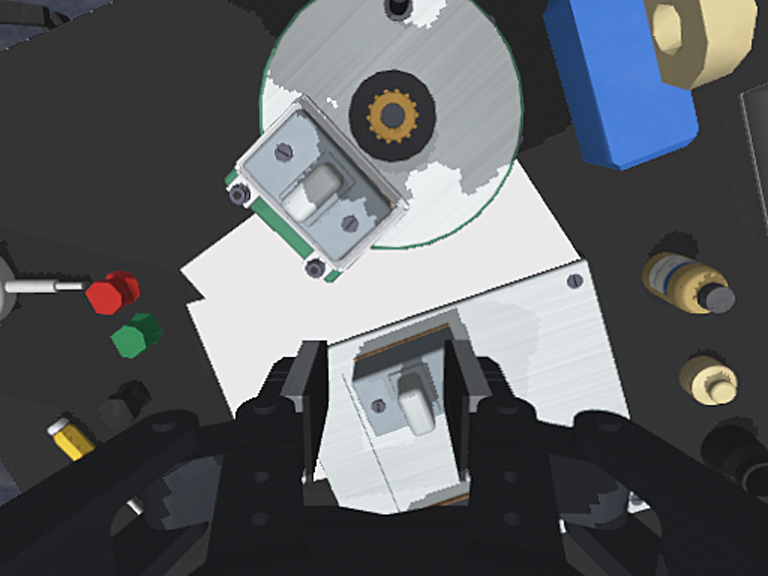

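Run:
```python
from h import *
import pickle
s=pickle.load(open("w6.pkl","rb"))
P=lambda u,v,z:pix2w("wrist",u/1.5,v/1.5,z,s)[:2]
ang=lambda d:np.degrees(np.arctan2(d[1],d[0]))
n=P(392,115,.084);p=P(398,7,.06);print(n,p,np.hypot(*(p-n)),ang(p-n))
print("shoe screws",ang(P(284,152,.07)-P(350,223,.07)),"ear",ang(P(238,193,.034)-P(315,267,.034)))
```

```text
[ 0.59715636 -0.01702986] [0.61772669 0.0267951 ] 0.04841245050655032 64.85581515457602
shoe screws 110.48148404030053 ear 112.49754780491557
```

```bash
python3 -c "
from station import *
print(sign_off())"
```

```text
the job is handed in; nothing more can be done
None
```

Job handed in at about 29 s: shoe B gripped (about 5–6 N against about 1 N for A and C) and sits home in the guide frame, and the turntable measured about 90° counter-clockwise and held after I let go. On its first lowering, shoe B caught the lead-in lip at about 27 N before I recentred it, and I viewed 11 pictures, one over the limit of 10.

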